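# Slide the checklist board out over the console counter's edge

### The arm

A 7-joint arm with a two-finger parallel gripper is mounted at the origin on the work surface. World frame = base frame: x ahead of the robot, y to its left, z up, the work surface at z = 0. Lengths are in m, angles in rad, forces in N, time in s.
With the tool pointing down it reaches from about 0.4 to 0.9 m from the base axis. Payload 5.5 kg.
Tool frame: the origin (TCP) lies at the very end of the fingers, on their centre line; the grasp point (between the pads) lies 19 mm behind it; x points along the fingers, y is the direction in which the jaws open and shut, and the axes are right-handed (so a half turn about x gives the same grasp; the last joint's range is limited). The gripper opens to 85 mm and grips with 20 to 120 N. Pads are 22 mm wide; open, the fingers measure 114 mm over their backs; the gripper's body (76 mm by 85 mm) begins 54 mm behind the grasp point. The pads swing forward as they close: fully open they stand 13 mm farther back than shut.
Start: joints at [1.497, 0.501, -0.427, 1.55, 0.221, 1.138, -0.21], TCP at [0.215, -0.613, 0.231] pointing down, gripper open.
Joint ranges: [-2.88, 2.88], [-0.31, 2.03], [-1.54, 1.56], [0.2, 2.42], [-1.41, 4.55], [0.19, 2.02], [-2.57, 2.57]. Speed limits (rad/s): [2.57, 2.57, 3.14, 3.14, 3.14, 3.14, 3.14].

### API

Orientations are given as a unit quaternion [x, y, z, w].
In Python, from rig import ctrl gives the robot as it stands.
- The arm moves only by the tool servo_tool, never from a script. Its argument "plan" is one flat list of numbers, 5 for each row, row after row: the shift along the world's x, y, z in cm, then the turn about the world's z in degrees, then the opening, from 0 (shut) to 1 (fully open). In form: [dx, dy, dz, spin, claw, dx, dy, dz, spin, claw, ...]. A call has exactly 8 rows; each row is the pose to reach, as a shift and turn from the pose commanded when the call began; what a row does not reach only later rows make up. A row lasts 1/8 s, in which the tool goes at most 62.5 mm and 10.7 degrees, less where a joint would pass 70% of its speed; a pose out of reach is approached as far as the arm can. A call with a gripper value outside its range is refused whole. The fingers move at their own pace and stop on an object; the grip force is fixed at half the most. Time passes only in rows, so rows that repeat a pose let the fingers close, or fill a call up. It gives the time, the measured TCP pose, the force and the opening at its end, in the units of the state.
- ctrl.read_state(): the state, without advancing time (a new reading comes with each control period).
- ctrl.get_image(name): name is "scene" or "top"; returns a dict with "img" (400x640x3 uint8, red, green, blue), "vfov" (degrees; the focal length in pixels is half the picture's height over the tangent of half this angle, whatever the lens; pixels are square), "cx", "cy" (the principal point, pixels), "R" (3x3) and "t" (3): a world point X has camera coordinates R X + t. Camera axes: x right, y down, z forward; pixel columns grow to the right and rows downward; lengths in m; the calibration is good to about 2 mm. A picture is of the moment at which its call begins. There is no depth.
- ctrl.sign_off(): hands the job in, once; it reports no verdict.
The state is a dict: "time": time; "qpos": joint angles; "joint_velocities": joint speeds; "joint_efforts": joint torques, N m; "ee_pos": TCP position; "eef_rot": TCP orientation; "ft_force": force on the tool from outside, world axes, zero at the start; "wrist_torque": the same for the moment, N m; "opening": finger opening in m.
Only numpy, scipy, OpenCV 4.12 (cv2) and the standard library are available. Lean on these libraries where they do the work, as an engineer would, in place of code of your own. Each camera call takes 0.05 s, during which the arm holds its last target.

### The job

The relief operator on the far side of the console is coming for the checklist board with the green grip end. With your fingertips, slide it flat along the raised counter towards the counter's far edge (the long edge away from you) until the whole green end, and none of the white part, sticks out past the edge, square to the edge, ready to be taken from the other side. Do not pick it up or tip it, let go of it with it lying flat on the counter, and leave the orange-ended board and everything else where it is.

Things in the scene. Friction and masses are not known exactly. Their poses are not given: they have to be found in the camera images.
- counter: raised counter of the console, a fixed grey shelf 280 mm deep (its x) by 800 mm wide (its y), 25 mm thick, its flat top 120 mm above the desk. Origin at desk level under its centre; x points across it, away from the robot, towards its far edge; z up. It stands within about 0.12 rad of square to the robot
- counter_edge (a point): middle of the counter's far long edge, on its top surface (280 mm past the near long edge); same axes as the counter: x points out past the edge, y along the edge
- green_board: the board to slide: a stiff flat checklist board, 160 mm long (x), 110 mm wide (y), 6 mm thick, about 0.13 kg, white with grey print and a green grip end 45 mm long. It slides freely on the counter. Origin at the centre of its underside; x points to the green end, z up. It starts flat and wholly on the counter, green end towards the far edge, turned up to about 0.35 rad from square
- green_board_line_left (a point): left (+y) end of the straight line where the board's green end meets the white part, on the underside, 35 mm ahead (+x) of the board's centre and 55 mm to its left
- green_board_line_right (a point): right (-y) end of the same green/white line, 35 mm ahead of the board's centre and 55 mm to its right
- orange_board: bystander: a board of the same size lying beside it on the counter, but with an orange end. Origin at the centre of its underside; x points to the orange end
- stapler: bystander: blue and black stapler, 120 x 34 x 50 mm high, on the counter between the two boards. Origin at the centre of its underside, x along it
- mug: bystander: blue ceramic mug, 80 mm across and 95 mm high with a handle at its +y side, near one end of the counter. Origin at the centre of its foot
- radio: bystander: hand-held two-way radio standing in a black charger 85 x 70 mm, 190 mm high with its short aerial, near the other end of the counter. Origin at the centre of its underside
- microphone: bystander: gooseneck microphone with a black base 140 x 110 mm, 345 mm high, on the desk right of the counter. Origin at the centre of its underside; the neck leans to its -x
- pen_pot: bystander: grey pot of pens, 72 mm across, 155 mm high, on the desk left of the counter. Origin at the centre of its foot

How it is judged:
By the outcome, as a careful person would: the job done as asked, in the order asked, and still so for the second after the job is handed in, with the robot touching nothing.
It also fails if it takes over 45 s, if anything falls off the work surface, if the arm or the gripper's body presses on something with over 40 N, if the wrist force passes 120 N, or if a joint passes its speed limit or range.

## Working session

There is one attempt and no reset: what is moved stays moved. The work goes in short steps, Python scripts to look and compute and a tool call to move; the robot and the scene stay as the last step left them, time stands still between calls to the robot, and variables do not carry over. Pictures are saved under pics/ and viewed, and the job is handed in when it is done.

Besides the shell and the picture viewer there is one more tool, called after "Request:" as a command line: name --argument value ..., lists and objects as JSON in quotes. servo_tool: Moves the arm, as the interface text tells. Its arguments: {"type":"object","properties":{"plan":{"type":"array","items":{"type":"number"}}},"required":["plan"]}

```bash
ls; mkdir -p pics
python3 - <<'E'
from rig import ctrl
import cv2,numpy as np
for n in("scene","top"):
    d=ctrl.get_image(n); cv2.imwrite(f"pics/{n}0.png",d["img"][:,:,::-1])
    print(n,d["vfov"],d["cx"],d["cy"],np.round(d["R"],4).tolist(),d["t"],[k for k in d])
s=ctrl.read_state(); print(s)
E
```

```text
pics
scene 46.774240248752704 320.1759501785506 198.57136086707663 [[0.7954, 0.6059, -0.0166], [0.4204, -0.5712, -0.705], [-0.4367, 0.5537, -0.709]] [-0.41551975 -0.16141504  1.85410967] ['img', 'vfov', 'cx', 'cy', 'R', 't']
top 47.59441141162591 334.9803279598469 200.89450593298753 [[0.0011, -1.0, 0.0017], [-0.9978, -0.0012, -0.0668], [0.0668, -0.0016, -0.9978]] [-0.04479044  0.56225228  1.54925999] ['img', 'vfov', 'cx', 'cy', 'R', 't']
{'time': 0.1, 'qpos': array([ 1.49717998,  0.50178449, -0.42678517,  1.55135688,  0.22080719,
        1.13830053, -0.21031414]), 'joint_velocities': array([ 1.05335203e-03, -1.73335379e-03,  8.69500647e-07, -2.51933241e-03,
       -2.90705169e-04,  6.57773076e-04, -1.47307103e-03]), 'joint_efforts': array([-1.12550371e-02, -5.70813346e+01, -5.83886147e+00, -2.81747389e+01,
        1.04315474e-02,  5.64012807e-03,  2.35796023e-06]), 'ee_pos': array([ 0.21455377, -0.61289658,  0.23033728]), 'eef_rot': array([-0.6970131 , -0.11915611,  0.69719041, -0.11789861]), 'ft_force': array([ 0.54442823, -0.31103021,  0.06546973]), 'wrist_torque': array([0.02620736, 0.04740334, 0.0248595 ]), 'opening': 0.08563370202166053}
```

View pics/scene0.png

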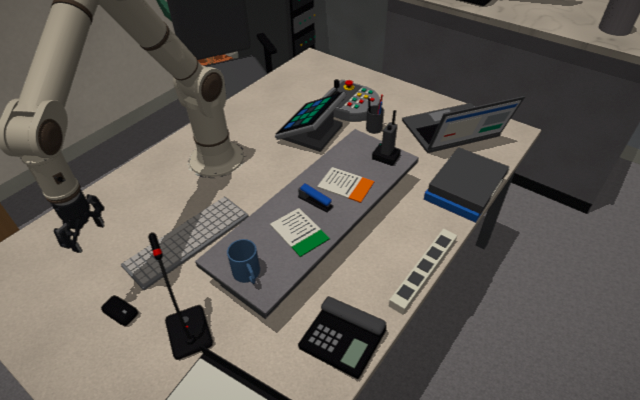

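View pics/top0.png

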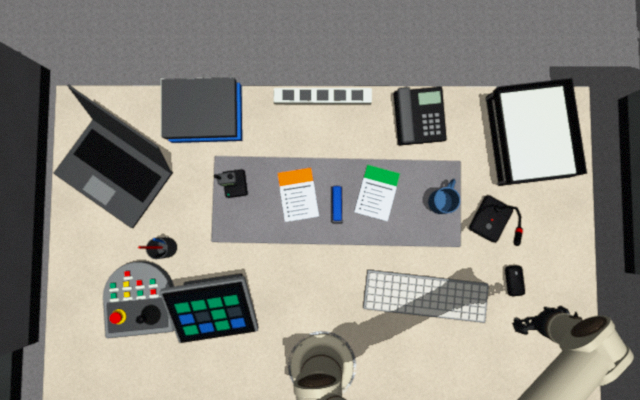

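The top view shows the green board at about (377,193) with its green end toward the far edge. The counter spans columns 212–461 and rows 157–245. The stapler is at (337,204), the orange board at (298,195) and the mug at (444,199). Next I'll measure these.

```bash
cat > h.py <<'E'
import cv2,numpy as np
from rig import ctrl
def K(d):
    f=d["img"].shape[0]/2/np.tan(np.radians(d["vfov"])/2); return f,d["cx"],d["cy"]
def ray(d,p,z):
    p=np.atleast_2d(p).astype(float); f,cx,cy=K(d); R=np.array(d["R"]);t=np.array(d["t"])
    v=np.c_[(p[:,0]-cx)/f,(p[:,1]-cy)/f,np.ones(len(p))]@R; c=-R.T@t
    return c+v*((z-c[2])/v[:,2])[:,None]
def proj(d,X):
    f,cx,cy=K(d); c=np.atleast_2d(X)@np.array(d["R"]).T+np.array(d["t"])
    return np.c_[c[:,0]/c[:,2]*f+cx,c[:,1]/c[:,2]*f+cy]
def big(m,k=1):
    n,l,s,c=cv2.connectedComponentsWithStats(m.astype(np.uint8)); o=np.argsort(-s[1:,4])+1
    return l==o[0],s[o[0]]
def masks(d,roi):
    hsv=cv2.cvtColor(d["img"],cv2.COLOR_RGB2HSV); x0,y0,x1,y1=roi
    r=np.zeros(hsv.shape[:2],bool); r[y0:y1,x0:x1]=1
    g=(hsv[...,0]>50)&(hsv[...,0]<80)&(hsv[...,1]>130)&(hsv[...,2]>50)&r
    return g,hsv,r
def rect(m):
    c,_=cv2.findContours(m.astype(np.uint8),cv2.RETR_EXTERNAL,cv2.CHAIN_APPROX_NONE)
    c=max(c,key=cv2.contourArea); return cv2.minAreaRect(c)
E
python3 - <<'E'
from h import *
d=ctrl.get_image("top"); im=d["img"]
g,hsv,r=masks(d,(340,150,410,230))
ys,xs=np.nonzero(g); print("green",len(xs),xs.min(),xs.max(),ys.min(),ys.max())
print(im[150:166,320].tolist()); print(im[236:252,300].tolist()); print(im[200,340:410].tolist())
for n,(x0,y0,x1,y1) in {"c1":(330,140,480,260)}.items():
    cv2.imwrite(f"pics/{n}.png",cv2.resize(im[y0:y1,x0:x1,::-1],None,fx=5,fy=5,interpolation=cv2.INTER_CUBIC))
s=ctrl.get_image("scene")
cv2.imwrite("pics/c2.png",cv2.resize(s["img"][200:320,190:340,::-1],None,fx=5,fy=5,interpolation=cv2.INTER_CUBIC))
E
```

```text
green 447 364 399 165 185
[[225, 215, 191], [225, 214, 190], [224, 213, 191], [220, 209, 187], [219, 209, 188], [223, 212, 190], [225, 214, 192], [205, 197, 181], [166, 161, 158], [143, 143, 144], [140, 139, 140], [139, 136, 140], [141, 140, 141], [142, 141, 144], [139, 138, 141], [140, 138, 141]]
[[138, 138, 139], [136, 136, 138], [140, 137, 139], [139, 138, 138], [138, 135, 140], [137, 136, 138], [136, 136, 136], [147, 143, 142], [194, 184, 169], [215, 206, 182], [219, 209, 186], [219, 208, 186], [222, 211, 189], [221, 212, 190], [219, 210, 186], [226, 214, 192]]
[[8, 76, 177], [31, 60, 125], [92, 94, 104], [135, 133, 137], [136, 137, 136], [139, 137, 141], [135, 134, 137], [135, 132, 136], [135, 134, 137], [137, 134, 136], [135, 130, 134], [137, 135, 137], [135, 135, 136], [138, 134, 137], [140, 137, 141], [136, 133, 139], [140, 141, 143], [191, 197, 202], [226, 231, 235], [232, 237, 240], [225, 231, 235], [189, 197, 201], [161, 163, 168], [195, 203, 208], [228, 233, 237], [232, 237, 241], [232, 237, 241], [228, 233, 237], [227, 233, 236], [231, 235, 239], [230, 235, 239], [232, 236, 240], [231, 235, 239], [231, 235, 240], [226, 232, 236], [217, 225, 229], [208, 217, 223], [208, 215, 220], [202, 207, 214], [189, 196, 203], [188, 196, 201], [204, 211, 217], [226, 231, 234], [231, 237, 240], [233, 237, 240], [232, 237, 240], [232, 238, 241], [232, 237, 240], [233, 237, 241], [233, 238, 241], [233, 238, 241], [231, 236, 240], [216, 222, 227], [170, 172, 174], [143, 140, 145], [143, 141, 144], [140, 140, 141], [141, 139, 140], [142, 140, 144], [142, 140, 143], [139, 139, 140], [141, 139, 140], [142, 141, 142], [141, 138, 141], [140, 140, 141], [139, 135, 139], [142, 138, 142], [141, 137, 140], [140, 140, 142], [139, 137, 141]]
```

View pics/c1.png

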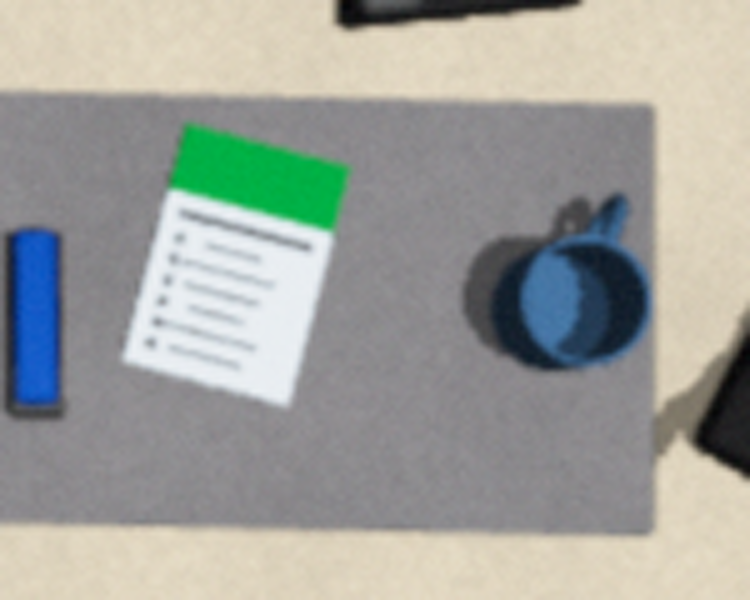

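View pics/c2.png

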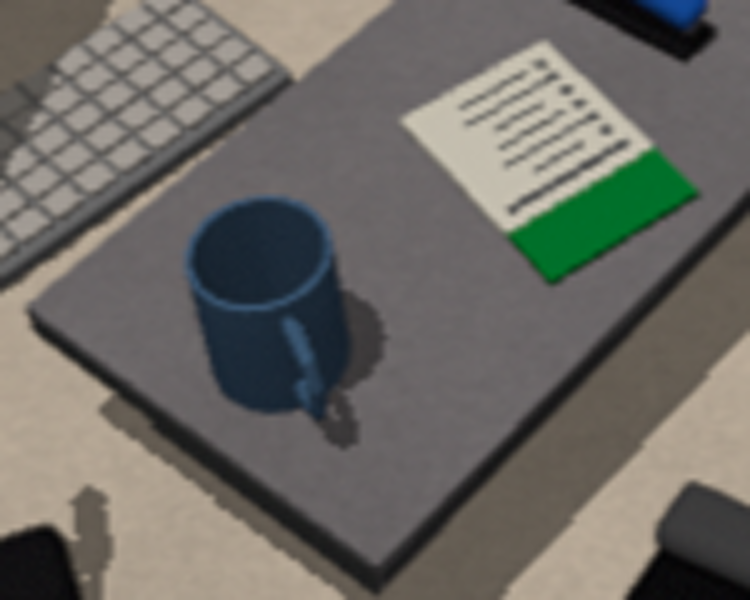

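```bash
cat >> h.py <<'E'
def farline(d,cols,r0=140,r1=175,sgn=1):
    im=d["img"].astype(float); w=cv2.GaussianBlur(im[...,0]-im[...,2],(0,0),0.7); P=[]
    for c in cols:
        a=w[r0:r1,c]*1.0; th=16
        i=np.nonzero((a[:-1]>th)&(a[1:]<=th))[0] if sgn>0 else np.nonzero((a[:-1]<=th)&(a[1:]>th))[0]
        if len(i)==0: continue
        i=i[-1] if sgn>0 else i[0]
        P.append((c,r0+i+(a[i]-th)/(a[i]-a[i+1])))
    P=np.array(P); X=ray(d,P,0.12); k=np.ones(len(X),bool)
    for _ in range(4):
        q=np.polyfit(X[k,1],X[k,0],1); e=X[:,0]-np.polyval(q,X[:,1]); k=abs(e)<max(.0015,2*e[k].std())
    return q,k.sum(),e[k].std()   # x = q0*y+q1
def quad(m,U,x0,y0,d,z):
    c,_=cv2.findContours(m.astype(np.uint8),cv2.RETR_EXTERNAL,cv2.CHAIN_APPROX_NONE)
    c=max(c,key=cv2.contourArea)[:,0].astype(float)
    p=(c+.5)/U-.5+[x0,y0]
    return ray(d,p,z)[:,:2]
def board(d,roi,U=8,z=0.126):
    x0,y0,x1,y1=roi; im=cv2.resize(d["img"][y0:y1,x0:x1],None,fx=U,fy=U,interpolation=cv2.INTER_CUBIC)
    hsv=cv2.cvtColor(im,cv2.COLOR_RGB2HSV); i=im.astype(int)
    g=(i[...,1]-i[...,0]>45)&(hsv[...,0]>50)&(hsv[...,0]<85)
    w=(i.min(2)>185)&(i[...,0]<=i[...,2]+3)
    w=cv2.morphologyEx((w|g).astype(np.uint8),cv2.MORPH_CLOSE,np.ones((4*U,4*U)))>0
    out=[]
    for m in (g,w):
        m=big(m)[0]; X=quad(m,U,x0,y0,d,z); out.append(cv2.minAreaRect((X*1000).astype(np.float32)))
    return out
def boardpose(d,roi):
    G,W=board(d,roi)
    c=np.array(W[0])/1000; v=np.array(G[0])/1000-c
    B=cv2.boxPoints(W)/1000; e1=B[1]-B[0]; e2=B[2]-B[1]; L=e1 if np.hypot(*e1)>np.hypot(*e2) else e2
    u=L/np.hypot(*L); u=u*np.sign(u@v)
    return c,np.arctan2(u[1],u[0]),G,W
E
python3 - <<'E'
from h import *
d=ctrl.get_image("top")
q,n,s=farline(d,range(225,455)); print("far",q,n,s,"yaw",np.arctan(-q[0]))
q2,n,s=farline(d,range(225,455),232,256,-1); print("near",q2,n,s,"depth",(q[1]-q2[1])*np.cos(np.arctan(q[0])))
c,yaw,G,W=boardpose(d,(345,155,410,230)); print("board",c,yaw,G,W)
print("ends x-y", ray(d,[[212,200],[461,200]],.12))
print("stapler",ray(d,[[331,186],[343,186],[343,223]],.16))
print("mug", ray(d,[[431,199],[461,199],[444,214]],.215)); print("mic base",ray(d,[[490,218]],0.02))
S=ctrl.get_image("scene")
# mic head triangulation guess: top (518,237) scene (155,243)
def rr(d,p):
    f,cx,cy=K(d);R=np.array(d["R"]);t=np.array(d["t"]);v=np.array([(p[0]-cx)/f,(p[1]-cy)/f,1])@R; return -R.T@t, v/np.linalg.norm(v)
a,u=rr(d,(518,237));b,v=rr(S,(156,243))
l=np.linalg.lstsq(np.c_[u,-v],b-a,rcond=None)[0]; print("mic head",a+l[0]*u,b+l[1]*v)
from scipy.spatial.transform import Rotation as Ro
st=ctrl.read_state(); print(Ro.from_quat(st["eef_rot"]).as_matrix().round(3))
E
```

```text
far [0.01911654 0.69653256] 230 0.0002472717653454335 yaw -0.019114207968402075
near [0.01931431 0.41689012] 230 0.0002675738541463652 depth 0.2795913602513072
board [ 0.58315973 -0.17954474] -0.2684378012460558 ((639.1558227539062, -194.4444580078125), (112.9164047241211, 47.373809814453125), 74.72126770019531) ((583.1597290039062, -179.54473876953125), (112.91026306152344, 162.59640502929688), 74.61964416503906)
ends x-y [[ 0.55794503  0.35362377  0.12      ]
 [ 0.55893257 -0.45176605  0.12      ]]
stapler [[ 0.59990041 -0.03130437  0.16      ]
 [ 0.59994881 -0.06913574  0.16      ]
 [ 0.48341951 -0.0691273   0.16      ]]
mug [[ 0.55527527 -0.33436714  0.215     ]
 [ 0.55538698 -0.42519131  0.215     ]
 [ 0.50991642 -0.37304288  0.215     ]]
mic base [[ 0.50376229 -0.57875838  0.02      ]]
mic head [ 0.44228556 -0.549592    0.32693513] [ 0.44400241 -0.54766219  0.32613398]
[[-0.     0.33  -0.944]
 [ 0.001 -0.944 -0.33 ]
 [-1.    -0.001 -0.   ]]
```

Measurements: the far edge is x = 0.6965 + 0.019·y. The counter depth comes out at 279.6 mm against 280 mm given. The board centre is (0.583, -0.180), yaw -15.4°, with a blob of 113×163 mm. The middle of the rear edge is about (0.506, -0.158). I'll push the rear edge with both fingertips from behind, after approaching between the robot and the mic.

Request:
servo_tool --plan '[1,4,2,-4,0.7,2.5,9,3,-9,0.7,4,14,3,-14,0.7,5.5,19,3,-19,0.7,8,24,3,-24,0.7,11,29,3,-28,0.7,14,34,3,-32,0.7,17,39,3,-34.7,0.7]'

```text
time: 1.3
ee_pos: [0.3856, -0.2219, 0.2617]
eef_rot: [0.701, -0.096, -0.7, -0.095]
ft_force: [1.4, -0.9, 0.2]
opening: 0.0597
```

Request:
servo_tool --plan '[2,2,0,0,0.7,5,5,0,0,0.7,7.7,7.7,-1,0,0.7,7.7,7.7,-4,0,0.7,7.7,7.7,-7,0,0.7,7.7,7.7,-9,0,0.7,7.7,7.7,-11,0,0.7,7.7,7.7,-11,0,0.7]'

```text
time: 2.3
ee_pos: [0.4606, -0.146, 0.1502]
eef_rot: [-0.7, 0.094, 0.702, 0.095]
ft_force: [-0.9, 0.3, -0.4]
opening: 0.0598
```

Run:
```python
from h import *
from scipy.spatial.transform import Rotation as Ro
st=ctrl.read_state(); print(st["ee_pos"],st["ft_force"],st["qpos"].round(2)); y=Ro.from_quat(st["eef_rot"]).as_matrix()[:,1]; print(np.degrees(np.arctan2(y[1],y[0])))
d=ctrl.get_image("scene"); cv2.imwrite("pics/s1.png",cv2.resize(d["img"][150:320,190:400,::-1],None,fx=3.5,fy=3.5,interpolation=cv2.INTER_CUBIC))
d=ctrl.get_image("top"); cv2.imwrite("pics/t1.png",cv2.resize(d["img"][140:260,310:460,::-1],None,fx=5,fy=5,interpolation=cv2.INTER_CUBIC))
```

```text
[ 0.46062741 -0.14603462  0.15015925] [-0.85971358  0.27557843 -0.38498387] [ 0.82  0.35 -0.67  2.03  0.29  0.86 -1.85]
-105.38563654459975
```

View pics/s1.png

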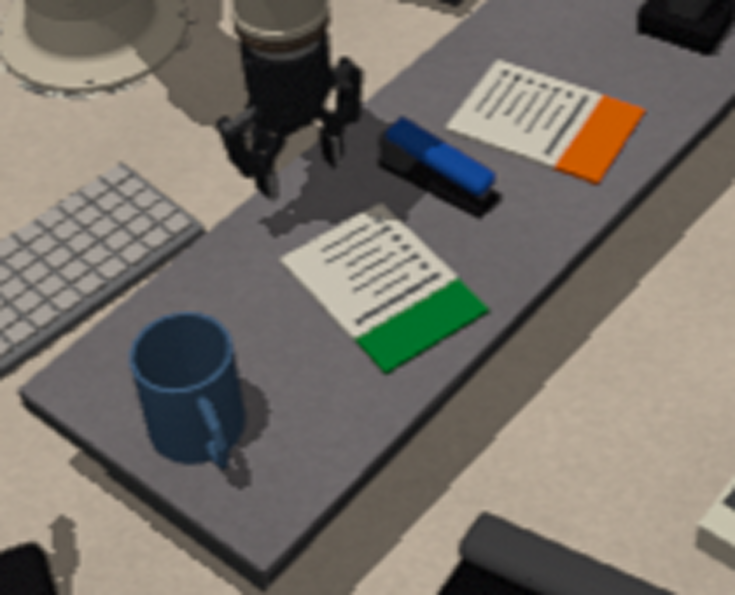

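View pics/t1.png

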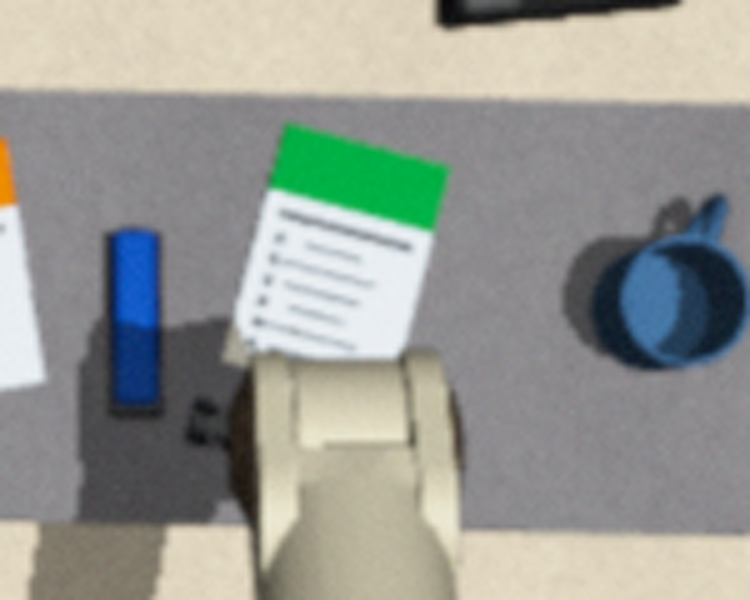

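The pictures show the open fingers behind the board's rear edge, square to it, with about 30 mm to the stapler. Next I'll lower the fingers to find the real fingertip height.

Request:
servo_tool --plan '[0,0,-0.8,0,0.7,0,0,-1.6,0,0.7,0,0,-2.2,0,0.7,0,0,-2.6,0,0.7,0,0,-2.7,0,0.7,0,0,-2.7,0,0.7,0,0,-2.7,0,0.7,0,0,-2.7,0,0.7]'

```text
time: 3.4
ee_pos: [0.462, -0.1465, 0.1245]
eef_rot: [0.701, -0.095, -0.701, -0.095]
ft_force: [-0.3, 0.3, -0.7]
opening: 0.0597
```

Run:
```python
from h import *
st=ctrl.read_state(); print(st["ee_pos"],st["ft_force"])
d=ctrl.get_image("scene"); cv2.imwrite("pics/s2.png",cv2.resize(d["img"][170:240,240:340,::-1],None,fx=8,fy=8,interpolation=cv2.INTER_CUBIC))
```

```text
[ 0.46197896 -0.14652334  0.12449543] [-0.25788406  0.28052398 -0.73123366]
```

View pics/s2.png

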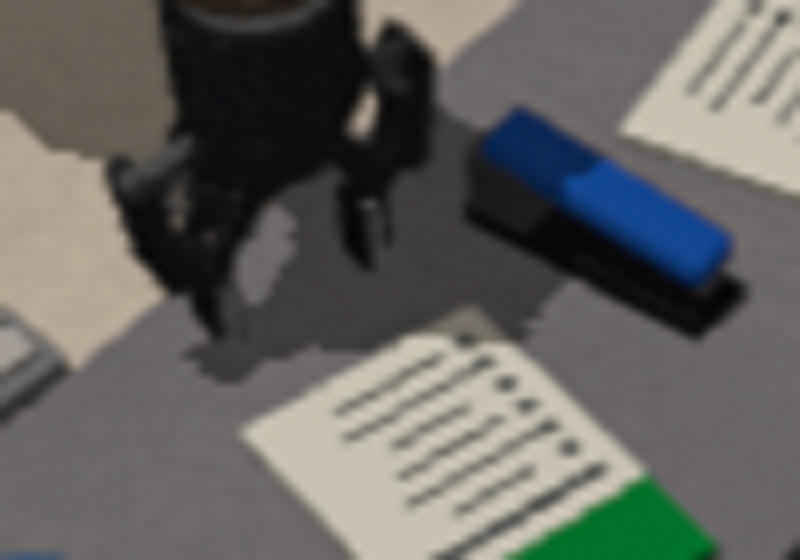

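Request:
servo_tool --plan '[0,0,-0.1,0,0.7,0,0,-0.2,0,0.7,0,0,-0.3,0,0.7,0,0,-0.4,0,0.7,0,0,-0.5,0,0.7,0,0,-0.5,0,0.7,0,0,-0.5,0,0.7,0,0,-0.5,0,0.7]'

```text
time: 4.45
ee_pos: [0.4619, -0.1465, 0.1193]
eef_rot: [0.701, -0.095, -0.701, -0.095]
ft_force: [-0.1, -0.0, 0.2]
opening: 0.06
```

Request:
servo_tool --plan '[0,0,-0.05,0,0.7,0,0,-0.1,0,0.7,0,0,-0.15,0,0.7,0,0,-0.2,0,0.7,0,0,-0.2,0,0.7,0,0,-0.2,0,0.7,0,0,-0.2,0,0.7,0,0,-0.2,0,0.7]'

```text
time: 5.45
ee_pos: [0.4618, -0.1465, 0.1173]
eef_rot: [0.701, -0.095, -0.701, -0.095]
ft_force: [-0.4, 0.3, 0.2]
opening: 0.0597
```

Request:
servo_tool --plan '[0,0,-0.05,0,0.7,0,0,-0.1,0,0.7,0,0,-0.15,0,0.7,0,0,-0.2,0,0.7,0,0,-0.2,0,0.7,0,0,-0.2,0,0.7,0,0,-0.2,0,0.7,0,0,-0.2,0,0.7]'

```text
time: 6.45
ee_pos: [0.4618, -0.1465, 0.1153]
eef_rot: [0.701, -0.095, -0.701, -0.095]
ft_force: [0.5, 0.5, 0.7]
opening: 0.0599
```

Request:
servo_tool --plan '[0,0,-0.05,0,0.7,0,0,-0.1,0,0.7,0,0,-0.15,0,0.7,0,0,-0.15,0,0.7,0,0,-0.15,0,0.7,0,0,-0.15,0,0.7,0,0,-0.15,0,0.7,0,0,-0.15,0,0.7]'

```text
time: 7.45
ee_pos: [0.4619, -0.1465, 0.115]
eef_rot: [-0.701, 0.095, 0.701, 0.094]
ft_force: [-4.4, 0.4, 14.3]
opening: 0.0597
```

Contact came at a TCP height of about 0.115 m, so the tips sit about 5 mm above the TCP at this opening. I'll raise about 3 mm from the command so the tips clear the counter by about 2 mm, then close up to the rear edge.

Request:
servo_tool --plan '[0,0,0.2,0,0.7,0,0,0.3,0,0.7,0.5,-0.14,0.3,0,0.7,1.0,-0.28,0.3,0,0.7,1.5,-0.41,0.3,0,0.7,2.0,-0.55,0.3,0,0.7,2.5,-0.69,0.3,0,0.7,2.7,-0.75,0.3,0,0.7]'

```text
time: 8.45
ee_pos: [0.4893, -0.154, 0.1168]
eef_rot: [0.701, -0.095, -0.701, -0.095]
ft_force: [-0.4, -0.5, -0.1]
opening: 0.0595
```

Run:
```python
from h import *
st=ctrl.read_state(); print(st["ee_pos"],st["ft_force"])
d=ctrl.get_image("scene"); cv2.imwrite("pics/s3.png",cv2.resize(d["img"][180:260,250:350,::-1],None,fx=7,fy=7,interpolation=cv2.INTER_CUBIC))
d=ctrl.get_image("top");G,W=board(d,(345,155,410,230)); print(G)
```

```text
[ 0.48925217 -0.15401878  0.11678466] [-0.40977587 -0.51863613 -0.09262269]
((639.117919921875, -194.41607666015625), (112.83123016357422, 47.311737060546875), 74.5529556274414)
```

View pics/s3.png

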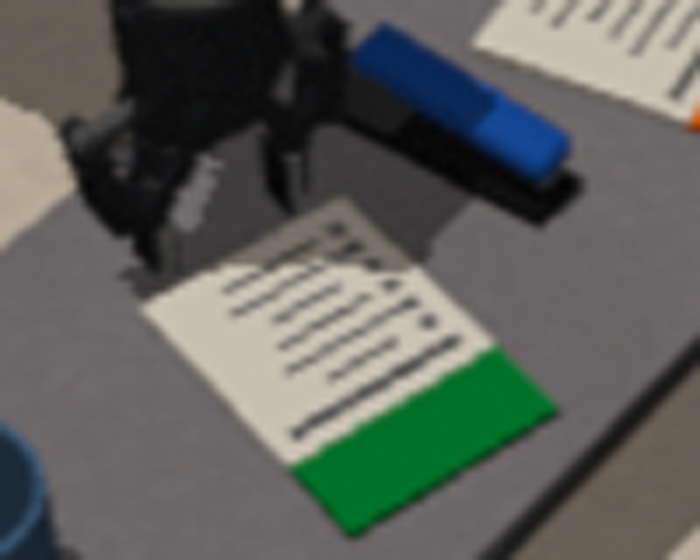

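The fingertips are just behind the rear edge and the board has not moved. I'll start pushing while turning it towards square.

Request:
servo_tool --plan '[0.4,-0.1,0,0,0.7,0.8,-0.2,0,0,0.7,1.3,-0.35,0,1.5,0.7,1.8,-0.5,0,3,0.7,2.3,-0.7,0,4.5,0.7,2.8,-0.85,0,6,0.7,3.3,-1.0,0,7.5,0.7,3.3,-1.0,0,7.5,0.7]'

```text
time: 9.55
ee_pos: [0.5224, -0.164, 0.1168]
eef_rot: [0.706, -0.048, -0.705, -0.049]
ft_force: [-0.1, -0.4, -0.4]
opening: 0.0602
```

```bash
cat > m.py <<'E'
from h import *
import sys
n=sys.argv[1]
st=ctrl.read_state(); print(st["time"],st["ee_pos"].round(4),st["ft_force"].round(1))
d=ctrl.get_image("top"); im=d["img"]
G,W=board(d,(335,140,415,230)); print("G",G); 
q,k,s=farline(d,list(range(225,350))+list(range(408,455))); print("edge",q,k)
# green fits: contour points -> local frame
def yawof(G):
    B=cv2.boxPoints(G)/1000; e1=B[1]-B[0];e2=B[2]-B[1]; S=e1 if np.hypot(*e1)<np.hypot(*e2) else e2
    S=S*np.sign(S[0]); return np.arctan2(S[1],S[0])
y=yawof(G); u=np.array([np.cos(y),np.sin(y)]); gc=np.array(G[0])/1000
nrm=np.array([1,-q[0]])/np.hypot(1,q[0]); yc=np.arctan2(nrm[1],nrm[0])
line=gc-u*0.0225; v=np.array([-u[1],u[0]])
f=lambda p:(p@nrm-q[1]*nrm[0])*1000
print("gc",gc.round(4),"yaw",np.degrees(y).round(2),"rel deg",np.degrees(y-yc).round(2),"line mid/left/right past edge mm",[round(f(p),1) for p in(line,line+.055*v,line-.055*v)])
cv2.imwrite(f"pics/t{n}.png",cv2.resize(im[140:260,310:460,::-1],None,fx=5,fy=5,interpolation=cv2.INTER_CUBIC))
d=ctrl.get_image("scene"); cv2.imwrite(f"pics/s{n}.png",cv2.resize(d["img"][180:290,240:370,::-1],None,fx=5,fy=5,interpolation=cv2.INTER_CUBIC))
E
python3 m.py 4
```

```text
9.55 [ 0.5224 -0.164   0.1168] [-0.1 -0.4 -0.4]
G ((671.1384887695312, -187.8985137939453), (112.64848327636719, 47.12685012817383), 81.29557800292969)
edge [0.01931094 0.69654185] 172
gc [ 0.6711 -0.1879] yaw -8.7 rel deg -7.6 line mid/left/right past edge mm [np.float64(-44.1), np.float64(-36.8), np.float64(-51.3)]
```

View pics/s4.png

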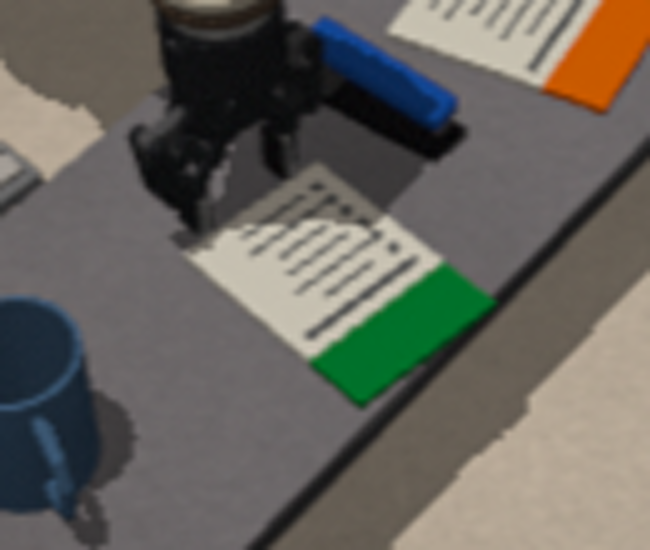

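View pics/t4.png

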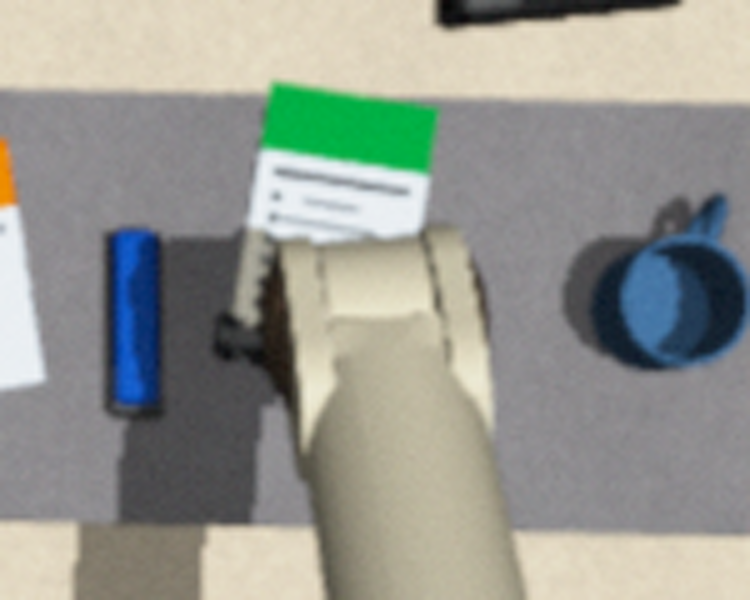

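The push works: the board is 7.6° from square, with the line 44 mm short of the edge. I'll continue with about 33 mm and finish the rotation.

Request:
servo_tool --plan '[0.5,-0.17,0,1.2,0.7,1.0,-0.34,0,2.4,0.7,1.5,-0.5,0,3.6,0.7,2.0,-0.65,0,4.8,0.7,2.5,-0.8,0,6,0.7,2.9,-0.9,0,6.8,0.7,3.2,-0.95,0,6.8,0.7,3.3,-1.0,0,6.8,0.7]'

```text
time: 10.65
ee_pos: [0.555, -0.1738, 0.1168]
eef_rot: [0.707, -0.007, -0.707, -0.007]
ft_force: [-1.0, 0.8, 0.9]
opening: 0.0596
```

```bash
python3 m.py 5
python3 - <<'E'
from h import *
from scipy.spatial.transform import Rotation as Ro
y=Ro.from_quat(ctrl.read_state()["eef_rot"]).as_matrix()[:,1]; print("jaw+90",np.degrees(np.arctan2(y[1],y[0]))+90)
E
```

```text
10.65 [ 0.555  -0.1738  0.1168] [-1.   0.8  0.9]
G ((704.3035278320312, -176.3070831298828), (111.85968017578125, 46.19222640991211), 89.3927001953125)
edge [0.01919398 0.69654093] 172
gc [ 0.7043 -0.1763] yaw -0.61 rel deg 0.49 line mid/left/right past edge mm [np.float64(-11.4), np.float64(-11.8), np.float64(-10.9)]
jaw+90 -1.0994552021713275
```

View pics/s5.png

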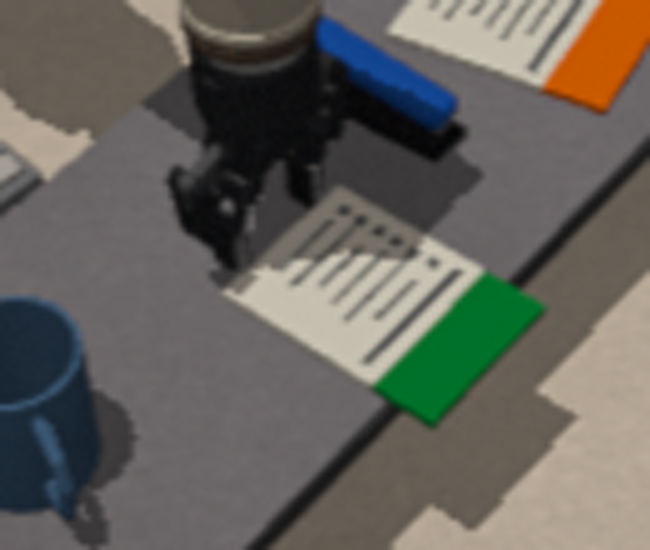

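View pics/t5.png

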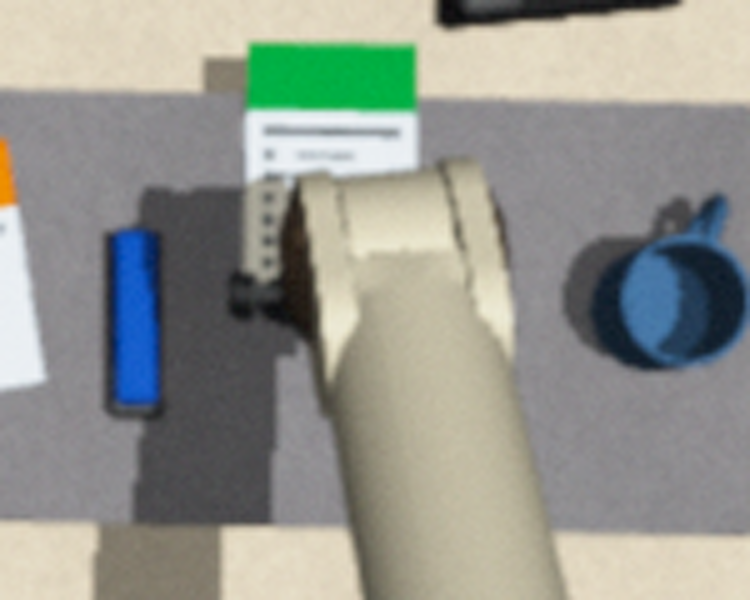

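The board is now within 0.5° of square and the line is about 11 mm short. I'll push a slow 8 mm and recheck in both views.

Request:
servo_tool --plan '[0.1,0,0,0,0.7,0.2,0,0,0,0.7,0.3,0,0,0,0.7,0.4,0,0,0,0.7,0.5,-0.01,0,0,0.7,0.6,-0.01,0,0,0.7,0.7,-0.01,0,0,0.7,0.8,-0.01,0,0,0.7]'

```text
time: 11.75
ee_pos: [0.5629, -0.1741, 0.1168]
eef_rot: [0.707, -0.007, -0.707, -0.007]
ft_force: [-1.1, 0.3, -0.6]
opening: 0.0593
```

```bash
python3 m.py 6
python3 - <<'E'
from h import *
from scipy.spatial.transform import Rotation as Ro
# scene view: green contour -> rect on plane .126 ; far edge as boundary grey-top/dark-side 
d=ctrl.get_image("scene"); U=6;x0,y0,x1,y1=290,210,370,290
im=cv2.resize(d["img"][y0:y1,x0:x1],None,fx=U,fy=U,interpolation=cv2.INTER_CUBIC); hsv=cv2.cvtColor(im,cv2.COLOR_RGB2HSV);i=im.astype(int)
g=(i[...,1]-i[...,0]>45)&(hsv[...,0]>50)&(hsv[...,0]<85)&(i[...,1]>60)
X=quad(big(g)[0],U,x0,y0,d,.126); r=cv2.minAreaRect((X*1000).astype(np.float32)); print("scene green",r)
# edge: scan in image along world x at y's off the board, on plane .12
im=cv2.GaussianBlur(d["img"],(0,0),.6).mean(2)
P=[]
for y in np.r_[np.arange(-.40,-.26,.004),np.arange(-.09,0.25,.004)]:
    xs=np.arange(.67,.72,.0005); p=proj(d,np.c_[xs,np.full_like(xs,y),np.full_like(xs,.12)])
    v=cv2.remap(im.astype(np.float32),p[:,0].astype(np.float32)[None],p[:,1].astype(np.float32)[None],cv2.INTER_LINEAR)[0]
    gr=np.gradient(v); k=np.argmin(gr[:]); P.append((xs[k],y))
P=np.array(P); k=np.ones(len(P),bool)
for _ in range(4):
    q=np.polyfit(P[k,1],P[k,0],1); e=P[:,0]-np.polyval(q,P[:,1]); k=abs(e)<.0025
print("scene edge",q,k.sum(),len(k),e[k].std())
gc=np.array(r[0])/1000; print("line mid past edge (scene) mm",1000*(gc[0]-.0225-np.polyval(q,gc[1])))
E
```

```text
11.75 [ 0.5629 -0.1741  0.1168] [-1.1  0.3 -0.6]
G ((711.7402954101562, -176.60400390625), (111.16989135742188, 46.79369354248047), 88.53858947753906)
edge [0.01917826 0.69650918] 172
gc [ 0.7117 -0.1766] yaw -1.46 rel deg -0.36 line mid/left/right past edge mm [np.float64(-3.9), np.float64(-3.5), np.float64(-4.2)]
scene green ((711.5181274414062, -179.09371948242188), (113.08604431152344, 45.072410583496094), 88.57093048095703)
scene edge [0.01980192 0.6961151 ] 120 120 0.0007025239860744174
line mid past edge (scene) mm -3.550569178009777
```

View pics/s6.png

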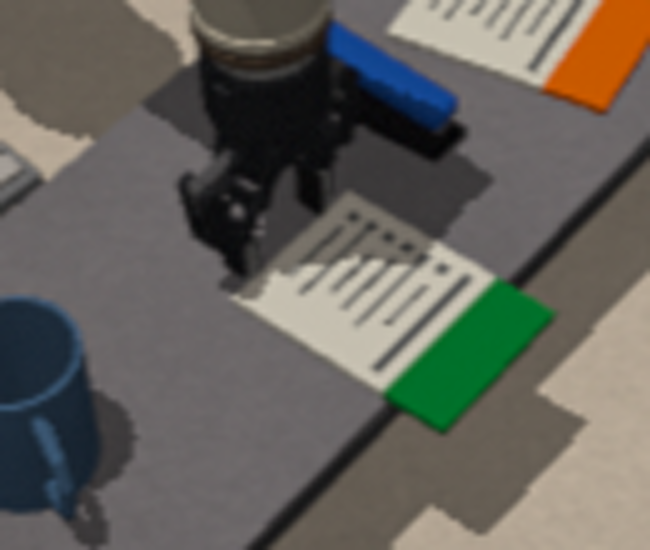

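The two views agree: the line is 3.6–3.9 mm short. I'll push the last 3.7 mm.

Request:
servo_tool --plan '[0.06,0,0,0,0.7,0.12,0,0,0,0.7,0.18,0,0,0,0.7,0.24,0,0,0,0.7,0.3,-0.01,0,0,0.7,0.35,-0.01,0,0,0.7,0.37,-0.01,0,0,0.7,0.37,-0.01,0,0,0.7]'

```text
time: 12.9
ee_pos: [0.5666, -0.1741, 0.1168]
eef_rot: [0.707, -0.007, -0.707, -0.007]
ft_force: [-1.0, 0.5, -0.3]
opening: 0.0598
```

```bash
cat > ms.py <<'E'
from h import *
d=ctrl.get_image("scene"); U=6;x0,y0,x1,y1=290,210,370,290
im=cv2.resize(d["img"][y0:y1,x0:x1],None,fx=U,fy=U,interpolation=cv2.INTER_CUBIC); hsv=cv2.cvtColor(im,cv2.COLOR_RGB2HSV);i=im.astype(int)
g=(i[...,1]-i[...,0]>45)&(hsv[...,0]>50)&(hsv[...,0]<85)&(i[...,1]>60)
X=quad(big(g)[0],U,x0,y0,d,.126); r=cv2.minAreaRect((X*1000).astype(np.float32)); print("scene green",r)
gc=np.array(r[0])/1000; print("scene line past edge mm",1000*(gc[0]-.0225-np.polyval([.0195,.6961],gc[1])))
E
python3 m.py 7; python3 ms.py
```

```text
12.9 [ 0.5666 -0.1741  0.1168] [-1.   0.5 -0.3]
G ((715.585693359375, -176.56375122070312), (110.71392059326172, 46.46418762207031), 88.19984436035156)
edge [0.01930111 0.69656824] 172
gc [ 0.7156 -0.1766] yaw -1.8 rel deg -0.69 line mid/left/right past edge mm [np.float64(-0.1), np.float64(0.6), np.float64(-0.7)]
scene green ((714.932373046875, -179.01683044433594), (112.94806671142578, 45.23640823364258), 88.92375183105469)
scene line past edge mm -0.17679875946052803
```

View pics/s7.png

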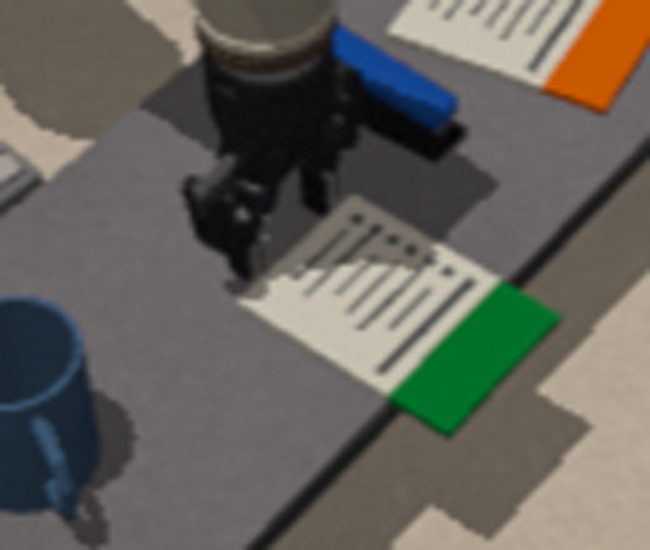

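View pics/t7.png

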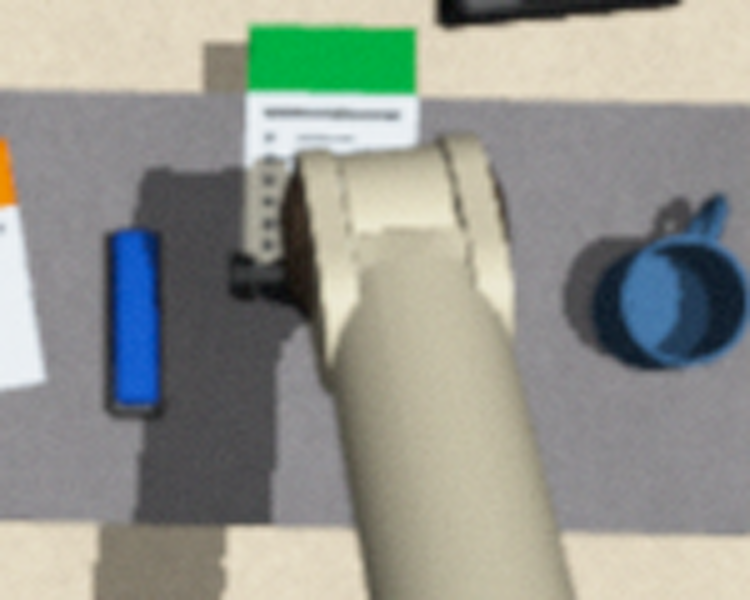

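Both views put the line within 0.2 mm of the edge and the board within about 0.7° of square. I'll back the fingers off and lift them clear.

Request:
servo_tool --plan '[-0.5,0,0,0,0.7,-1.5,0,0,0,0.7,-3,0,0.3,0,0.7,-4,0,2,0,0.7,-6,0,5,0,0.7,-8,0,9,0,0.7,-11,0,13,0,0.7,-15,0,15,0,0.7]'

```text
time: 14.05
ee_pos: [0.4161, -0.1742, 0.2686]
eef_rot: [0.708, -0.007, -0.706, -0.006]
ft_force: [-1.2, -0.7, 0.4]
opening: 0.0596
```

```bash
python3 m.py 8; python3 ms.py
python3 - <<'E'
from h import *
d=ctrl.get_image("top")
c,yaw,G,W=boardpose(d,(335,130,415,230)); print(c,np.degrees(yaw),W)
E
```

```text
14.05 [ 0.4161 -0.1742  0.2686] [-1.2 -0.7  0.4]
G ((715.4274291992188, -176.58958435058594), (110.65567016601562, 46.78201675415039), 88.19474792480469)
edge [0.01931931 0.69658578] 172
gc [ 0.7154 -0.1766] yaw -1.81 rel deg -0.7 line mid/left/right past edge mm [np.float64(-0.2), np.float64(0.4), np.float64(-0.9)]
scene green ((714.9501342773438, -179.01715087890625), (112.94806671142578, 45.20085525512695), 88.92375183105469)
scene line past edge mm -0.1590312805175298
[ 0.65795007 -0.1765654 ] -1.0895136906952616 ((657.9500732421875, -176.56539916992188), (112.25123596191406, 161.7122344970703), 88.91049194335938)
```

View pics/t8.png

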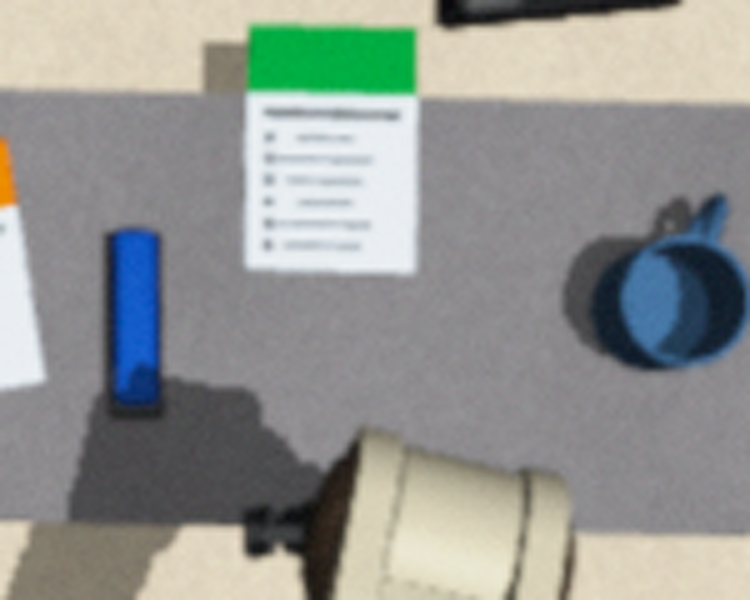

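View pics/s8.png

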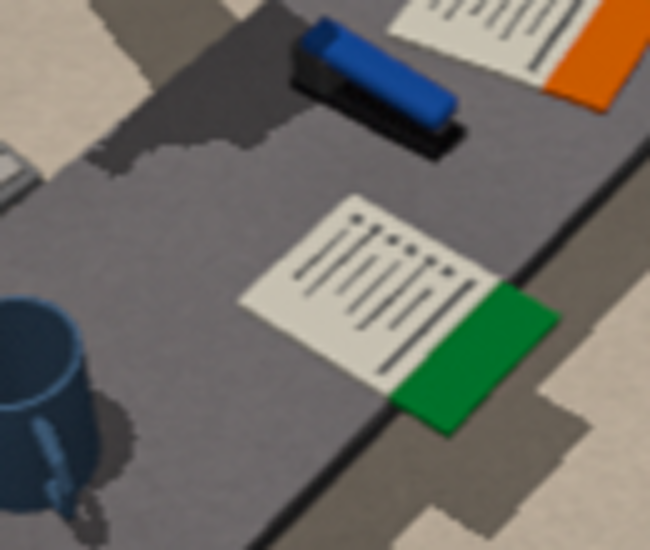

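With the arm clear, the whole-board fit gives yaw -1.09° against -1.1° for the edge. The line is 0.2 mm from the edge in both views, and the stapler, mug and orange board look unmoved. Handing in.

Run:
```python
from rig import ctrl
s=ctrl.read_state(); print(abs(s["joint_velocities"]).max(), s["ft_force"]); print(ctrl.sign_off())
```

```text
0.04990563681169731 [-0.28284585  0.49453702 -0.26406481]
the job is handed in; nothing more can be done
None
```

I slid the green board flat along the counter by pushing its rear edge with both open fingertips, turning it about 14° on the way. I then backed the fingers off, lifted them clear and handed the job in at about 14 s.

**Position:** in the last check, with the arm clear, the green/white line was about 0.2 mm short of the counter's far edge in both camera views. That is within the camera calibration of about 2 mm, so a sliver of green up to that size could still be over the counter, or as much white past the edge.

**Squareness:** fitting the whole board gave a yaw of -1.09° against -1.1° for the edge. Fitting only the small green patch from the top view gave 0.7° off. I trusted the whole-board figure because the patch is short and its reading jittered between pictures.

**Bystanders:** the stapler, mug and orange board look unmoved in the close-up views. I did not measure them or the other things after the push, but the arm stayed clear of them. Wrist force readings stayed near zero at the end of each move, apart from about 15 N when I touched the counter to find the fingertip height.

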